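# Refit the control knobs on an appliance panel

### The job

Put the three loose control knobs back on the appliance's control panel: press each knob fully home onto the tapered spindle whose collar has the knob's colour, so that it sits down on the collar and stays there by friction, with its white pointer towards the dark tick at the collar's edge. Let go of all of them and leave the other parts and tools where they are.

Things in the scene. Friction and masses are not known exactly. Their poses are not given: they have to be found in the camera images.
- panel: fixed appliance control panel lying face up: light grey box 170 x 260 x 45 mm (x, y, z). Origin at the centre of its underside, z up, top face at z = 45. It carries three tapered spindles, at panel (x, y) = (-35, -85), (18, 0), (-35, 85) mm, in random colour order, and a dial, a terminal block and a relay. It lies left or right of the robot, the mat on the other side
- panel_dial (a point): centre of the foot of a black timer dial fixed on the panel's top face, diameter 40, 28 high
- panel_block (a point): centre of the foot of a green terminal block fixed on the panel's top face, 24 x 44 mm (along the panel's x, y), 22 high
- panel_relay (a point): centre of the foot of an orange relay fixed on the panel's top face, 28 x 40 mm (along the panel's x, y), 24 high
- mat: fixed flat teal rubber mat 200 x 290 mm, 4 mm thick, origin at the centre of its underside. On it, in random order in two rows of three about 88 to 96 mm apart, stand the three knobs and three other parts
- knob_red: loose black control knob with a red disc on top, upright, 22 g. Round, diameter 34 mm (35.6 at the lowest 4 mm), 34 mm high; origin at the centre of its underside, z up. Its x axis points along the white pointer line drawn from the middle of its top to the rim and down the side. The bore in its underside is tapered: mouth 15 mm wide, 24 deep, half angle 3 degrees
- knob_red_pointer (a point): point on the red knob below the outer end of its white pointer: 17 mm from the axis along knob x, at the height of the underside
- spindle_red_seat (a point): where the origin of the red knob belongs: centre of the top of the red collar (46 mm wide, 3 thick) round the foot of a fixed steel tapered spindle on the panel. The taper rises 24 mm above it: 15.6 thick at the foot, 13.4 near the tip, the last 3 mm chamfered to 7. A knob merely set on stops about 5 mm short; a straight push of 12 to 22 N drives it onto the collar, and it stays there
- spindle_red_mark (a point): point on top of the red collar, 17 mm from the axis towards a small dark tick at its edge (panel +x): where the red knob's pointer point belongs
- knob_blue: loose black control knob with a blue disc on top, upright, 22 g. Round, diameter 34 mm (35.6 at the lowest 4 mm), 34 mm high; origin at the centre of its underside, z up. Its x axis points along the white pointer line drawn from the middle of its top to the rim and down the side. The bore in its underside is tapered: mouth 15 mm wide, 24 deep, half angle 3 degrees
- knob_blue_pointer (a point): point on the blue knob below the outer end of its white pointer: 17 mm from the axis along knob x, at the height of the underside
- spindle_blue_seat (a point): where the origin of the blue knob belongs: centre of the top of the blue collar (46 mm wide, 3 thick) round the foot of a fixed steel tapered spindle on the panel. The taper rises 24 mm above it: 15.6 thick at the foot, 13.4 near the tip, the last 3 mm chamfered to 7. A knob merely set on stops about 5 mm short; a straight push of 12 to 22 N drives it onto the collar, and it stays there
- spindle_blue_mark (a point): point on top of the blue collar, 17 mm from the axis towards a small dark tick at its edge (panel +x): where the blue knob's pointer point belongs
- knob_yellow: loose black control knob with a yellow disc on top, upright, 22 g. Round, diameter 34 mm (35.6 at the lowest 4 mm), 34 mm high; origin at the centre of its underside, z up. Its x axis points along the white pointer line drawn from the middle of its top to the rim and down the side. The bore in its underside is tapered: mouth 15 mm wide, 24 deep, half angle 3 degrees
- knob_yellow_pointer (a point): point on the yellow knob below the outer end of its white pointer: 17 mm from the axis along knob x, at the height of the underside
- spindle_yellow_seat (a point): where the origin of the yellow knob belongs: centre of the top of the yellow collar (46 mm wide, 3 thick) round the foot of a fixed steel tapered spindle on the panel. The taper rises 24 mm above it: 15.6 thick at the foot, 13.4 near the tip, the last 3 mm chamfered to 7. A knob merely set on stops about 5 mm short; a straight push of 12 to 22 N drives it onto the collar, and it stays there
- spindle_yellow_mark (a point): point on top of the yellow collar, 17 mm from the axis towards a small dark tick at its edge (panel +x): where the yellow knob's pointer point belongs
- transformer: loose small transformer with copper winding on the mat, 44 x 40 x 39 mm, 0.3 kg, origin at the centre of its underside: leave alone
- capacitor: loose bare aluminium can on the mat, diameter 36, 46 high (terminals to 54), origin at the centre of its underside: leave alone
- motor: loose small motor on a grey square base on the mat, 40 x 40, 44 high with its shaft, origin at the centre of its underside: leave alone
- tape: loose black ring of tape lying flat, diameter 90, 19 high, on the robot's side of the bench, left: leave alone
- screwdriver: loose screwdriver, 190 mm long with an orange handle, lying across on the robot's side of the bench, right: leave alone
Mind the look-alikes: they are no part of the job. Leave any green look-alike of the knob_yellow alone.

How it is judged:
At the end, for the whole second after the job is handed in: each knob is on the spindle of its own colour, its underside less than 2.5 mm above the collar, its axis within 3 mm of the spindle's, upright within 0.08 rad, its pointer point within 6 mm of the mark (about 20 degrees), at rest and released (z of knob_red in the frame of spindle_red_seat below 0.0025 m and horizontal distance between knob_red_pointer and spindle_red_mark below 0.006 m and horizontal distance between knob_red and spindle_red_seat below 0.003 m and angle between each of knob_red, knob_blue, knob_yellow's own z axis and vertical below 0.08 rad and linear speed of each of knob_red, knob_blue, knob_yellow below 0.01 m/s and z of knob_blue in the frame of spindle_blue_seat below 0.0025 m and horizontal distance between knob_blue_pointer and spindle_blue_mark below 0.006 m and horizontal distance between knob_blue and spindle_blue_seat below 0.003 m and z of knob_yellow in the frame of spindle_yellow_seat below 0.0025 m and horizontal distance between knob_yellow_pointer and spindle_yellow_mark below 0.006 m and horizontal distance between knob_yellow and spindle_yellow_seat below 0.003 m); the robot touches nothing.
It fails at once if the transformer, the capacitor or the motor on the mat is shifted by more than 20 mm (distance of any of transformer, capacitor, motor from where it was at the start of the episode above 0.02 m).
It fails at once if the tape or the screwdriver is shifted by more than 20 mm (distance of any of tape, screwdriver from where it was at the start of the episode above 0.02 m).
It fails at once if the transformer, the capacitor or the motor is tipped over (angle between any of transformer, capacitor, motor's own z axis and vertical above 0.35 rad).
It also fails if it takes over 72 s, if anything falls off the work surface, if the arm or the gripper's body presses on something with over 40 N, if the wrist force passes 120 N, or if a joint passes its speed limit or range.

### The arm

A 6-joint arm with a two-finger parallel gripper is mounted at the origin on the work surface. World frame = base frame: x ahead of the robot, y to its left, z up, the work surface at z = 0. Lengths are in m, angles in rad, forces in N, time in s.
With the tool pointing down it reaches from about 0.4 to 0.825 m from the base axis. Payload 7 kg.
Tool frame: the origin (TCP) lies between the finger pads; the fingertips stand 22 mm ahead of it and the grasp point (between the pads) lies 3 mm ahead of it; z points along the fingers, y is the direction in which the jaws open and shut (so a half turn about z gives the same grasp; the last joint's range is limited). The gripper opens to 88 mm and grips with 3 to 60 N. Pads are 19 mm wide; open, the fingers measure 130 mm over their backs; the gripper's body (78 mm by 193 mm) begins 47 mm behind the grasp point.
Start: joints at [1.503, 0.359, 0.012, 0, -1.224, -0.288], TCP at [0.235, 0.633, 0.249] pointing down, gripper open.
Joint ranges: [-3.07, 3.07], [-1.43, 2.12], [-1.02, 1.25], [-3.03, 1.67], [-3.05, -0], [-3.03, 3.03]. Speed limits (rad/s): [2.39, 2.39, 3.01, 3.14, 3.14, 3.14].

### API

Orientations are given as [roll, pitch, yaw] about the fixed x, y, z axes, in that order (R = Rz(yaw) Ry(pitch) Rx(roll)).
In Python, from station import * gives the robot as it stands. The module is installed in compiled form; this text tells all that it offers.
- The arm moves only by the tool move_arm, never from a script. Its argument "rows" is a list of rows, each an object with "delta_rot": the turn, a rotation vector about the world's x, y, z in degrees, a list of three; "delta_pos": the shift along the world's x, y, z in cm, a list of three; "hand": the finger opening in cm, from 0 to 8.76. A call has exactly 10 rows; each row shifts and turns the commanded pose from where the row before left it; what a row does not reach is not made up. A row lasts 1/10 s, in which the tool goes at most 50 mm and 8.59 degrees, less where a joint would pass 70% of its speed; a pose out of reach is approached as far as the arm can. A call is refused whole if a number of a shift passes 5 or a number of a turn 8.59, either way. A call with a gripper value outside its range is refused whole. The fingers move at their own pace and stop on an object; "force" is the grip in N (left out, the last holds). Time passes only in rows, so rows that do not move let the fingers close, or fill a call up. It gives the time, the measured TCP pose, the force and the opening at its end, in the units of the state.
- get_state(): the state, without advancing time (a new reading comes with each control period).
- grab_frame(name): name is "scene" or "top" or "wrist"; returns the picture (400x640x3 uint8, blue, green, red); there is no depth.
- camera_info(name): a dict with "camera_matrix" (3x3 intrinsics, pixels), "dist" ([k1, k2, p1, p2, k3] as OpenCV has them; the pictures are not rectified), "world_from_camera" (4x4, takes a point from camera to world coordinates); the wrist camera has in their place "T_tool_cam" (4x4, takes a point from camera to tool coordinates, whose origin is the TCP and whose axes are the flange's). Camera axes: x right, y down, z forward; pixel columns grow to the right and rows downward; lengths in m; the calibration is good to about 2 mm. A picture is of the moment at which its call begins: read the wrist's pose just before it. camera_info takes no time and is no camera call.
- job_done(): hands the job in, once; it reports no verdict.
The state is a dict: "t": time; "q": joint angles; "qd": joint speeds; "joint_efforts": joint torques, N m; "eef_pos": TCP position; "ee_rot": TCP orientation; "force": force on the tool from outside, world axes, zero at the start; "moment": the same for the moment, N m; "width": finger opening in m.
Only numpy, scipy, OpenCV 4.12 (cv2) and the standard library are available. Lean on these libraries where they do the work, as an engineer would, in place of code of your own. Each camera call takes 0.05 s, during which the arm holds its last target.

## Working session

There is one attempt and no reset: what is moved stays moved. The work goes in short steps, Python scripts to look and compute and a tool call to move; the robot and the scene stay as the last step left them, time stands still between calls to the robot, and variables do not carry over. Pictures are saved under pics/ and viewed, and the job is handed in when it is done.

Besides the shell and the picture viewer there is one more tool, called after "Call:" in YAML: its name, and indented under it one key for each argument. move_arm: Moves the arm, as the interface text tells. Its arguments: {"type":"object","properties":{"rows":{"type":"array"},"force":{"type":"number"}},"required":["rows"]}

```bash
mkdir -p pics; python3 - <<'E'
from station import *
import cv2
s=get_state();print(s)
for n in ("scene","top","wrist"):
    cv2.imwrite(f"pics/{n}0.png",grab_frame(n)); print(n,camera_info(n))
E
```

```text
{'t': 0.0, 'q': array([ 1.50310600e+00,  3.59397005e-01,  1.10788632e-02, -3.83714197e-04,
       -1.22408970e+00, -2.88091017e-01]), 'qd': array([ 0.00141524, -0.00016589,  0.00095814, -0.00095491,  0.00112533,
        0.0018363 ]), 'joint_efforts': array([ 9.63355269e-04, -5.82720709e+01,  2.93063951e+01,  6.99716136e+00,
        6.92514455e-03, -1.48803665e-04]), 'eef_pos': array([0.23497782, 0.63230416, 0.24761877]), 'ee_rot': array([ 3.13994505e+00, -1.12067512e-04, -3.55911929e-01]), 'force': array([ 0.47399231, -0.34974615,  0.17700612]), 'moment': array([ 0.01895892, -0.02519522, -0.00777777]), 'width': 0.08753631556718042}
scene {'camera_matrix': array([[474.29365146,   0.        , 323.68842068],
       [  0.        , 474.29365146, 197.82499336],
       [  0.        ,   0.        ,   1.        ]]), 'dist': array([0.00239334, 0.        , 0.        , 0.        , 0.        ]), 'world_from_camera': array([[-0.54918344,  0.61768528, -0.56290536,  1.22623238],
       [ 0.83570058,  0.40707572, -0.36863789,  0.49707336],
       [ 0.0014429 , -0.67287016, -0.73975919,  0.92429975],

[... 601 characters left out ...]
    [ 0.00000000e+00,  0.00000000e+00,  0.00000000e+00,
         1.00000000e+00]])}
wrist {'camera_matrix': array([[359.97945765,   0.        , 316.17693254],
       [  0.        , 359.97945765, 200.647585  ],
       [  0.        ,   0.        ,   1.        ]]), 'dist': array([-0.06271691,  0.        ,  0.        ,  0.        ,  0.        ]), 'T_tool_cam': array([[-2.36563492e-04, -9.67471832e-01, -2.52978650e-01,
         6.77401849e-02],
       [ 9.99999881e-01, -1.20992959e-04, -4.72396320e-04,
        -7.05916929e-04],
       [ 4.26421497e-04, -2.52978732e-01,  9.67471746e-01,
        -1.36431034e-01],
       [ 0.00000000e+00,  0.00000000e+00,  0.00000000e+00,
         1.00000000e+00]])}
```

View pics/top0.png

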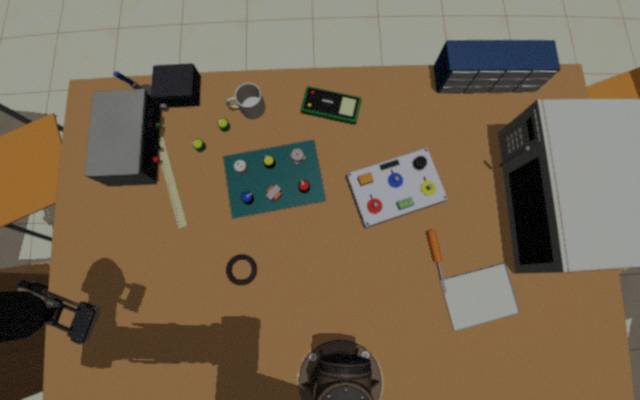

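View pics/scene0.png

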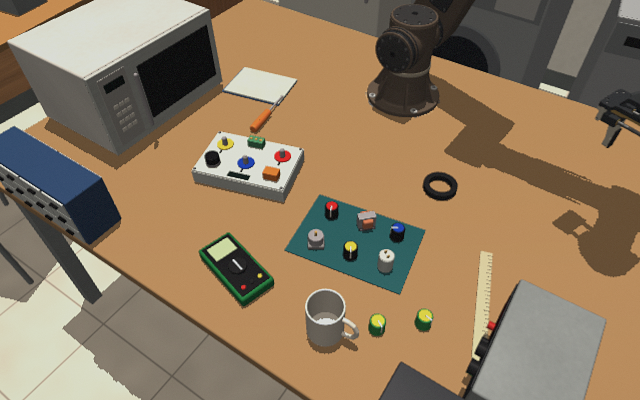

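View pics/wrist0.png

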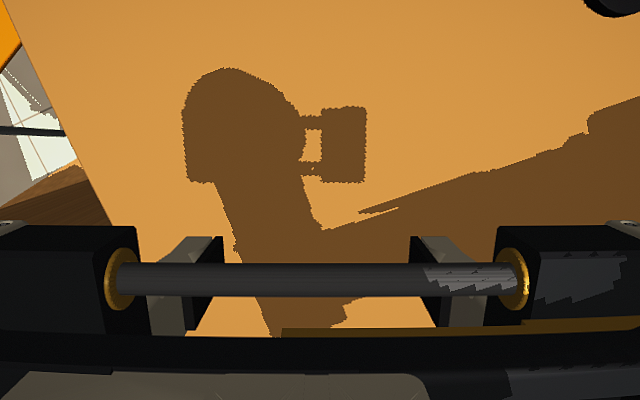

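Top view: mat at (275,178), panel at (396,187). The yellow knob on the mat is at (269,161). Green-bodied yellow-topped look-alikes off the mat are at (198,145) and (223,125). I'll enlarge these.

```bash
cat > h.py <<'E'
import numpy as np, cv2
from scipy.spatial.transform import Rotation as Rn
from station import *
def cam(n,s=None):
    c=camera_info(n);K=c["camera_matrix"];d=np.array(c["dist"])
    if n=="wrist":
        T=np.eye(4);T[:3,:3]=Rn.from_euler('xyz',s["ee_rot"]).as_matrix();T[:3,3]=s["eef_pos"]
        return K,d,T@c["T_tool_cam"]
    return K,d,c["world_from_camera"]
def pix2w(C,uv,z):
    K,d,T=C
    uv=np.array(uv,float).reshape(-1,1,2)
    p=cv2.undistortPoints(uv,K,d).reshape(-1,2)
    r=np.c_[p,np.ones(len(p))]@T[:3,:3].T
    return T[:3,3]+r*((z-T[2,3])/r[:,2])[:,None]
def w2pix(C,P):
    K,d,T=C
    R=T[:3,:3].T;t=-R@T[:3,3]
    return cv2.projectPoints(np.array(P,float).reshape(-1,1,3),cv2.Rodrigues(R)[0],t,K,d)[0].reshape(-1,2)
def crop(img,x0,y0,x1,y1,f,name):
    cv2.imwrite("pics/"+name,cv2.resize(img[y0:y1,x0:x1],None,fx=f,fy=f,interpolation=cv2.INTER_CUBIC))
E
python3 - <<'E'
from h import *
t=cv2.imread("pics/top0.png");s=cv2.imread("pics/scene0.png")
crop(t,340,140,460,230,6,"t_panel.png");crop(t,215,130,335,220,6,"t_mat.png")
crop(s,280,190,430,300,5,"s_mat.png");crop(s,185,125,310,205,6,"s_panel.png")
C=cam("top")
print(pix2w(C,[(224,160),(315,142),(325,202),(233,216)],.004))
print(pix2w(C,[(347,180),(431,150),(446,193),(364,224)],.045))
E
```

```text
[[0.65997149 0.33147393 0.004     ]
 [0.708159   0.04737548 0.004     ]
 [0.51677811 0.02295974 0.004     ]
 [0.48340062 0.30128638 0.004     ]]
[[ 0.57285332 -0.043782    0.045     ]
 [ 0.65744002 -0.30193766  0.045     ]
 [ 0.52363652 -0.33460424  0.045     ]
 [ 0.44063691 -0.08680462  0.045     ]]
```

View pics/t_panel.png

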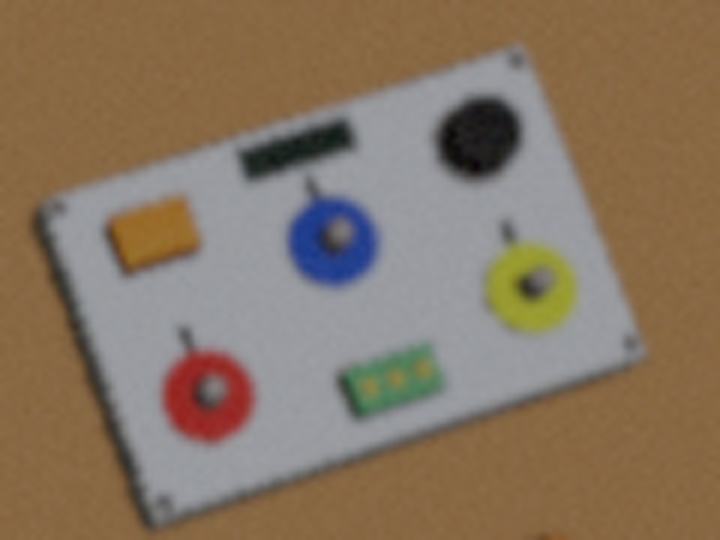

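View pics/t_mat.png

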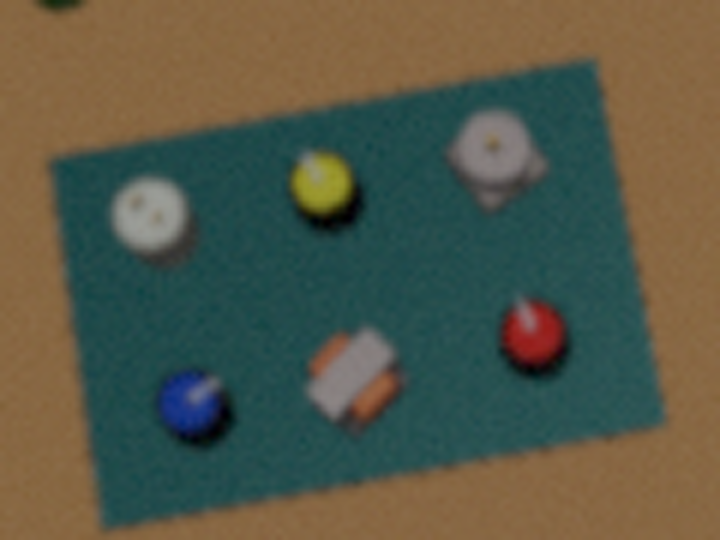

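View pics/s_mat.png

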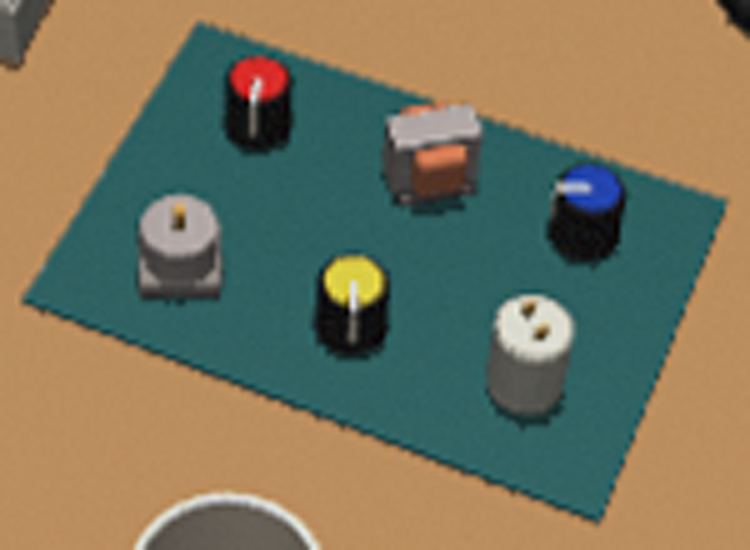

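View pics/s_panel.png

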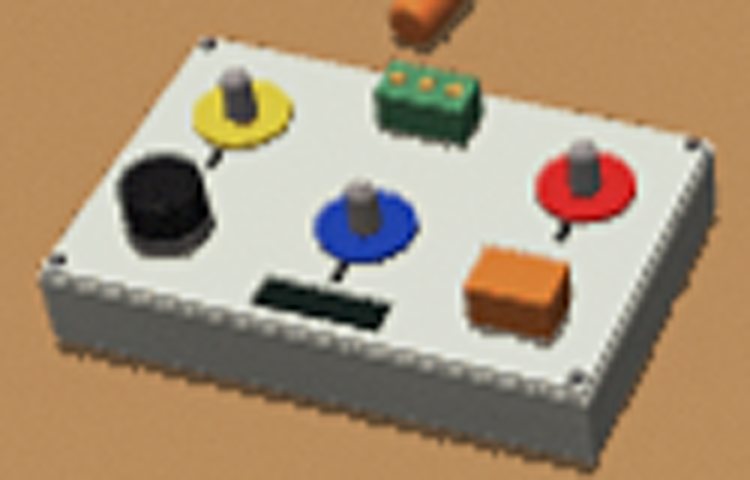

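Confirmed: the knobs are black with disc tops, yellow at (269,160), red at (304,185) and blue at (247,197). The motor is at (298,155), the capacitor at (240,166) and the transformer at (274,192). Collars: red (375,206), blue (396,180), yellow (428,188). Next I measure them in both fixed views.

```bash
cat > m.py <<'E'
from h import *
from scipy.optimize import least_squares
def blob(img,col,box):
    x0,y0,x1,y1=box; h=cv2.cvtColor(img[y0:y1,x0:x1],cv2.COLOR_BGR2HSV)
    H,S,V=cv2.split(h)
    rng={'red':((H<8)|(H>172)),'blue':((H>105)&(H<130)),'yellow':((H>22)&(H<38))}[col]
    m=(rng&(S>130)&(V>60)).astype(np.uint8)
    n,l,st,_=cv2.connectedComponentsWithStats(m);i=1+np.argmax(st[1:,4])
    c=max(cv2.findContours((l==i).astype(np.uint8),0,2)[0],key=cv2.contourArea)
    hu=cv2.convexHull(c); M=cv2.moments(hu)
    return np.array([M['m10']/M['m00']+x0,M['m01']/M['m00']+y0]),st[i,4]
E
python3 - <<'E'
from m import *
t=cv2.imread("pics/top0.png");s=cv2.imread("pics/scene0.png")
Ct=cam("top");Cs=cam("scene")
obs=[]
for col in('red','blue','yellow'):
    a,na=blob(t,col,(215,130,335,220));b,nb=blob(s,col,(280,190,430,300))
    print(col,'knob',a,na,pix2w(Ct,a,.038)[0],b,nb,pix2w(Cs,b,.038)[0])
    a,na=blob(t,col,(340,140,460,230));b,nb=blob(s,col,(185,125,310,205))
    print(col,'collar',a,na,pix2w(Ct,a,.048)[0],b,nb,pix2w(Cs,b,.048)[0]); obs.append((a,b))
loc=np.array([[-35,85],[18,0],[-35,-85]])/1e3
def f(p,use):
    c,s_=np.cos(p[2]),np.sin(p[2]);P=loc@np.array([[c,s_],[-s_,c]])+p[:2];P=np.c_[P,np.full(3,.048)]
    r=[]
    if 0 in use:r.append(w2pix(Ct,P)-[o[0] for o in obs])
    if 1 in use:r.append(w2pix(Cs,P)-[o[1] for o in obs])
    return np.concatenate(r).ravel()
for u in((0,),(1,),(0,1)):
    o=least_squares(f,[.55,-.19,-.3],args=(u,));print(u,o.x,np.abs(o.fun).max())
E
```

```text
red knob [303.54198473 185.28498728] 70 [0.56290166 0.08503488 0.038     ] [331.47368421 205.4627193 ] 77 [0.56263544 0.08571203 0.038     ]
red collar [374.25860024 205.47805457] 131 [ 0.49330659 -0.11929221  0.048     ] [282.10606061 155.81944444] 116 [ 0.49269918 -0.1185869   0.048     ]
blue knob [245.76086957 196.67874396] 69 [0.53438898 0.25637933 0.038     ] [398.21267894 227.35378323] 80 [0.53352502 0.25662697 0.038     ]
blue collar [394.98425197 179.80577428] 115 [ 0.5679333  -0.18524656  0.048     ] [245.54499366 162.57160963] 116 [ 0.56793124 -0.18438244  0.048     ]
yellow knob [268.39793282 160.38242894] 64 [0.64331862 0.18873406 0.038     ] [350.44379845 245.70736434] 91 [0.64291154 0.18934891 0.038     ]
yellow collar [428.09772423 187.58366801] 113 [ 0.54113891 -0.28172854  0.048     ] [225.10483871 143.91935484] 109 [ 0.54092191 -0.28016392  0.048     ]
(0,) [ 0.550756   -0.19051984  0.28718531] 0.12526589684614464
(1,) [ 0.5504608  -0.18952826  0.28630502] 0.20749861094765265
(0, 1) [ 0.55051257 -0.1900415   0.286714  ] 0.36981090886510515
```

Call:
move_arm:
  rows:
    - {"delta_pos": [2.9,-3.6,0],"delta_rot": [0,0,-4],"hand": 5.0}
    - {"delta_pos": [2.9,-3.6,0],"delta_rot": [0,0,-4],"hand": 5.0}
    - {"delta_pos": [2.9,-3.6,0],"delta_rot": [0,0,-4],"hand": 5.0}
    - {"delta_pos": [2.9,-3.6,0],"delta_rot": [0,0,-4],"hand": 5.0}
    - {"delta_pos": [2.9,-3.6,-1],"delta_rot": [0,0,-4],"hand": 5.0}
    - {"delta_pos": [2.9,-3.6,-1],"delta_rot": [0,0,-4],"hand": 5.0}
    - {"delta_pos": [2.9,-3.6,-1],"delta_rot": [0,0,-4],"hand": 5.0}
    - {"delta_pos": [2.9,-3.6,-1],"delta_rot": [0,0,-4],"hand": 5.0}
    - {"delta_pos": [2.9,-3.6,-2],"delta_rot": [0,0,-4],"hand": 5.0}
    - {"delta_pos": [2.9,-3.6,-2],"delta_rot": [0,0,-4],"hand": 5.0}

```text
t: 1.15
eef_pos: [0.5257, 0.2717, 0.1686]
ee_rot: [-3.141, 0.0, -1.057]
force: [0.2, 1.3, 0.1]
width: 0.0501
```

```bash
python3 - <<'E'
from h import *
s=get_state();im=grab_frame("wrist");cv2.imwrite("pics/w1.png",im)
print(s['t'],s['eef_pos'],np.degrees(s['ee_rot']),s['width'],s['q'])
C=cam("wrist",s);print(w2pix(C,[[.534,.2565,.038]]))
E
```

```text
1.15 [0.52567511 0.271743   0.16855373] [-1.79947330e+02  1.84351052e-02 -6.05397163e+01] 0.0500790022816116 [ 8.07161061e-01  2.86311811e-01 -2.86596114e-01 -5.06696193e-05
 -9.96915391e-01 -2.92954773e-01]
[[317.43038458 174.94676982]]
```

View pics/w1.png

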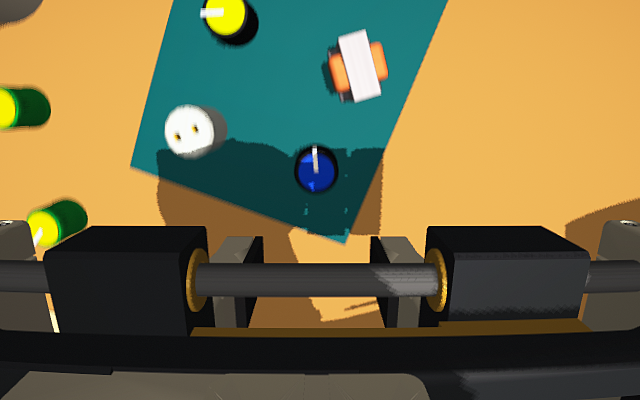

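The blue knob is at (316,170) in the wrist view, 5 px from the prediction. Enlarging to read its pointer.

```bash
python3 - <<'E'
from h import *
im=cv2.imread("pics/w1.png");crop(im,276,130,356,210,8,"w1c.png")
E
```

```text
(no output)
```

View pics/w1c.png

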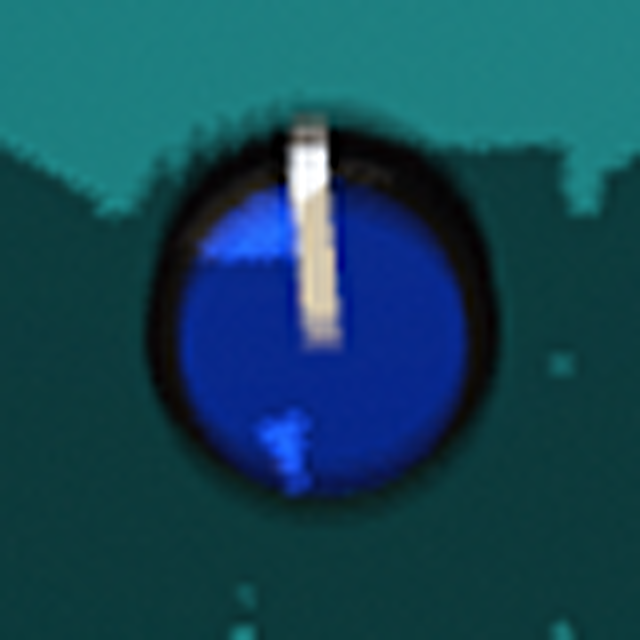

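```bash
cat > k.py <<'E'
from h import *
def knob(S,cx,cy,px,py,z=.038):
    P=pix2w(cam("wrist",S),[(cx,cy),(px,py)],z); d=P[1]-P[0]
    return P[0],np.degrees(np.arctan2(d[1],d[0]))
E
python3 - <<'E'
from k import *
s=get_state()
print(s['eef_pos']);print(knob(s,276+323/8,130+335/8,276+311/8,130+160/8))
E
```

```text
[0.52674132 0.26624031 0.16447693]
(array([0.53653814, 0.24807294, 0.038     ]), np.float64(-57.12010816420088))
```

Call:
move_arm:
  rows:
    - {"delta_pos": [0.4,-0.6,-1],"delta_rot": [0,0,0],"hand": 5.0}
    - {"delta_pos": [0.4,-0.5,-1],"delta_rot": [0,0,0],"hand": 5.0}
    - {"delta_pos": [0,0,0],"delta_rot": [0,0,0],"hand": 5.0}
    - {"delta_pos": [0,0,0],"delta_rot": [0,0,0],"hand": 5.0}
    - {"delta_pos": [0,0,0],"delta_rot": [0,0,0],"hand": 5.0}
    - {"delta_pos": [0,0,0],"delta_rot": [0,0,0],"hand": 5.0}
    - {"delta_pos": [0,0,0],"delta_rot": [0,0,0],"hand": 5.0}
    - {"delta_pos": [0,0,0],"delta_rot": [0,0,0],"hand": 5.0}
    - {"delta_pos": [0,0,0],"delta_rot": [0,0,0],"hand": 5.0}
    - {"delta_pos": [0,0,0],"delta_rot": [0,0,0],"hand": 5.0}

```text
t: 2.2
eef_pos: [0.5327, 0.2622, 0.1489]
ee_rot: [-3.141, 0.0, -1.054]
force: [0.2, -0.2, -0.2]
width: 0.0501
```

```bash
cat > look.py <<'E'
from k import *
import sys
n=sys.argv[1];z=float(sys.argv[5]) if len(sys.argv)>5 else .038
x,y,hw=map(float,sys.argv[2:5])
s=get_state();im=grab_frame("wrist");cv2.imwrite(f"pics/{n}.png",im)
import pickle;pickle.dump(s,open(f"{n}.pkl","wb"))
print(s['t'],s['eef_pos'],np.degrees(s['ee_rot']),s['width'],s['force'])
u,v=w2pix(cam("wrist",s),[[x,y,z]])[0];x0,y0=int(max(u-hw,0)),int(max(v-hw,0));hw=int(hw)
print("pred",u,v,"crop origin",x0,y0,"scale",640/(2*hw))
crop(im,x0,y0,x0+2*hw,y0+2*hw,640/(2*hw),n+"c.png")
E
python3 look.py w2 .534 .2565 40
```

```text
2.2 [0.53272751 0.26224845 0.14891235] [-1.79993463e+02  1.82027014e-03 -6.03873138e+01] 0.05014846214708762 [ 0.15841865 -0.16916336 -0.22317455]
pred 319.4345183629458 196.45388798357783 crop origin 279 156 scale 8.0
```

View pics/w2c.png

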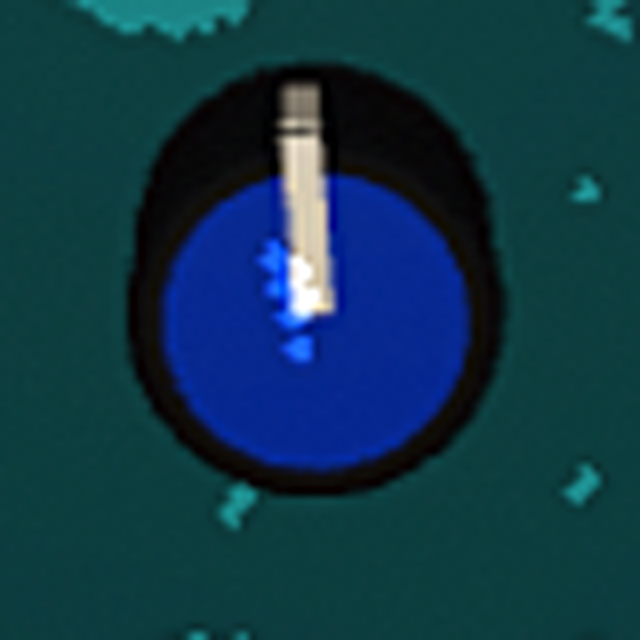

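```bash
python3 - <<'E'
from k import *
import pickle;s=pickle.load(open("w2.pkl","rb"))
print(knob(s,279+316/8,156+320/8,279+302/8,156+140/8))
print(knob(s,279+318/8,156+310/8,279+302/8,156+140/8))
E
```

```text
(array([0.53473935, 0.2565394 , 0.038     ]), np.float64(-55.9926539467119))
(array([0.53503686, 0.25566068, 0.038     ]), np.float64(-55.07625279129766))
```

Call:
move_arm:
  rows:
    - {"delta_pos": [0.2,-0.6,-1.5],"delta_rot": [0,0,0],"hand": 5.0}
    - {"delta_pos": [0,0,-2],"delta_rot": [0,0,0],"hand": 5.0}
    - {"delta_pos": [0,0,-2],"delta_rot": [0,0,0],"hand": 5.0}
    - {"delta_pos": [0,0,-2],"delta_rot": [0,0,0],"hand": 5.0}
    - {"delta_pos": [0,0,-2],"delta_rot": [0,0,0],"hand": 5.0}
    - {"delta_pos": [0,0,-1.2],"delta_rot": [0,0,0],"hand": 5.0}
    - {"delta_pos": [0,0,-1],"delta_rot": [0,0,0],"hand": 5.0}
    - {"delta_pos": [0,0,0],"delta_rot": [0,0,0],"hand": 5.0}
    - {"delta_pos": [0,0,0],"delta_rot": [0,0,0],"hand": 3.0}
    - {"delta_pos": [0,0,0],"delta_rot": [0,0,0],"hand": 3.0}
  force: 20

```text
t: 3.25
eef_pos: [0.5352, 0.2566, 0.0328]
ee_rot: [-3.14, 0.0, -1.054]
force: [-0.3, 0.0, 0.5]
width: 0.0391
```

Call:
move_arm:
  rows:
    - {"delta_pos": [0,0,0],"delta_rot": [0,0,0],"hand": 3.0}
    - {"delta_pos": [0,0,0],"delta_rot": [0,0,0],"hand": 3.0}
    - {"delta_pos": [0,0,0],"delta_rot": [0,0,0],"hand": 3.0}
    - {"delta_pos": [0,0,1],"delta_rot": [0,0,0],"hand": 3.0}
    - {"delta_pos": [0,0,2.5],"delta_rot": [0,0,0],"hand": 3.0}
    - {"delta_pos": [0,0,2.5],"delta_rot": [0,0,0],"hand": 3.0}
    - {"delta_pos": [0,0,2.5],"delta_rot": [0,0,0],"hand": 3.0}
    - {"delta_pos": [0,0,2.5],"delta_rot": [0,0,0],"hand": 3.0}
    - {"delta_pos": [0,0,2],"delta_rot": [0,0,0],"hand": 3.0}
    - {"delta_pos": [0,0,0],"delta_rot": [0,0,0],"hand": 3.0}
  force: 50

```text
t: 4.25
eef_pos: [0.536, 0.2572, 0.1657]
ee_rot: [-3.136, 0.001, -1.053]
force: [0.2, 0.8, -0.7]
width: 0.0343
```

```bash
python3 look.py w3 .535 .2565 60 .17;
```

```text
4.25 [0.53602615 0.25715531 0.16569043] [-1.79682422e+02  4.19688892e-02 -6.03570247e+01] 0.03425186036259077 [ 0.16450665  0.83732332 -0.7039778 ]
pred 320.1502134587296 279.03219927140134 crop origin 260 219 scale 5.333333333333333
```

View pics/w3.png

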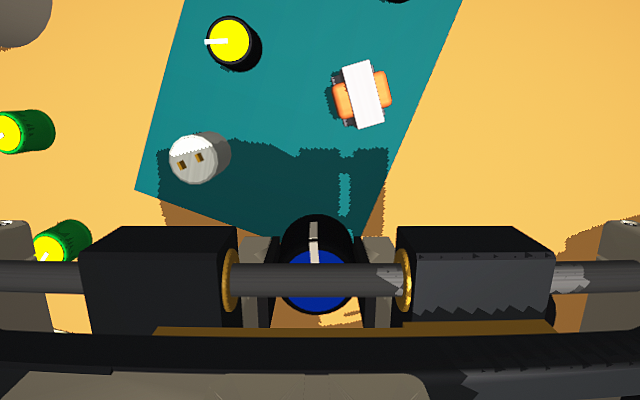

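Call:
move_arm:
  rows:
    - {"delta_pos": [0.2,-2.2,0],"delta_rot": [0,0,3],"hand": 3.0}
    - {"delta_pos": [0.3,-4,0],"delta_rot": [0,0,6],"hand": 3.0}
    - {"delta_pos": [0.3,-4,0],"delta_rot": [0,0,6],"hand": 3.0}
    - {"delta_pos": [0.3,-4,0],"delta_rot": [0,0,6],"hand": 3.0}
    - {"delta_pos": [0.3,-4,0],"delta_rot": [0,0,6],"hand": 3.0}
    - {"delta_pos": [0.3,-4,0],"delta_rot": [0,0,6],"hand": 3.0}
    - {"delta_pos": [0.3,-4,0],"delta_rot": [0,0,6],"hand": 3.0}
    - {"delta_pos": [0.3,-4,0],"delta_rot": [0,0,6],"hand": 3.0}
    - {"delta_pos": [0.3,-4,0],"delta_rot": [0,0,6],"hand": 3.0}
    - {"delta_pos": [0.2,-3,0],"delta_rot": [0,0,6],"hand": 3.0}

```text
t: 5.3
eef_pos: [0.5618, -0.1179, 0.161]
ee_rot: [3.141, 0.002, -0.056]
force: [1.0, 1.1, -0.4]
width: 0.0344
```

Call:
move_arm:
  rows:
    - {"delta_pos": [0.2,-3,0],"delta_rot": [0,0,6],"hand": 3.0}
    - {"delta_pos": [0.2,-2.4,0],"delta_rot": [0,0,6],"hand": 3.0}
    - {"delta_pos": [0,-1.5,0],"delta_rot": [0,0,3],"hand": 3.0}
    - {"delta_pos": [0,0,0],"delta_rot": [0,0,0],"hand": 3.0}
    - {"delta_pos": [0,0,0],"delta_rot": [0,0,0],"hand": 3.0}
    - {"delta_pos": [0,0,0],"delta_rot": [0,0,0],"hand": 3.0}
    - {"delta_pos": [0,0,0],"delta_rot": [0,0,0],"hand": 3.0}
    - {"delta_pos": [0,0,0],"delta_rot": [0,0,0],"hand": 3.0}
    - {"delta_pos": [0,0,0],"delta_rot": [0,0,0],"hand": 3.0}
    - {"delta_pos": [0,0,0],"delta_rot": [0,0,0],"hand": 3.0}

```text
t: 6.3
eef_pos: [0.5668, -0.1845, 0.1619]
ee_rot: [3.142, -0.0, 0.203]
force: [-0.2, -0.3, -0.3]
width: 0.034
```

```bash
python3 look.py w4 .5678 -.185 60 .048;
```

```text
6.3 [ 0.56678601 -0.18447149  0.16193939] [ 1.79999347e+02 -7.83549329e-03  1.16352671e+01] 0.033950189027876054 [-0.15911603 -0.25790827 -0.30064865]
pred 318.24104999674915 203.13184720850498 crop origin 258 143 scale 5.333333333333333
```

View pics/w4.png

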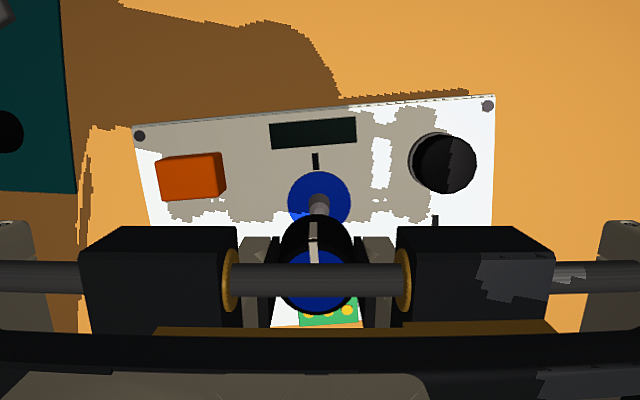

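```bash
python3 - <<'E'
from h import *
import pickle
im=cv2.imread("pics/w4.png");crop(im,258,143,378,323,3.3,"w4d.png")
s=pickle.load(open("w4.pkl","rb"));C=cam("wrist",s)
a=np.linspace(0,6.28,13)
print("hypothetical collar extremes at (.5678,-.185): ",w2pix(C,[[.5678+.023*np.cos(x),-.185+.023*np.sin(x),.048] for x in a]).round(0).tolist())
b,n=__import__("m").blob(im,'blue',(280,160,360,213));print(b,n)
E
```

```text
hypothetical collar extremes at (.5678,-.185):  [[325.0, 172.0], [308.0, 173.0], [294.0, 182.0], [287.0, 197.0], [288.0, 213.0], [297.0, 226.0], [312.0, 233.0], [328.0, 232.0], [342.0, 223.0], [349.0, 209.0], [349.0, 193.0], [340.0, 180.0], [325.0, 172.0]]
[318.5441582  194.27834239] 1801
```

View pics/w4d.png

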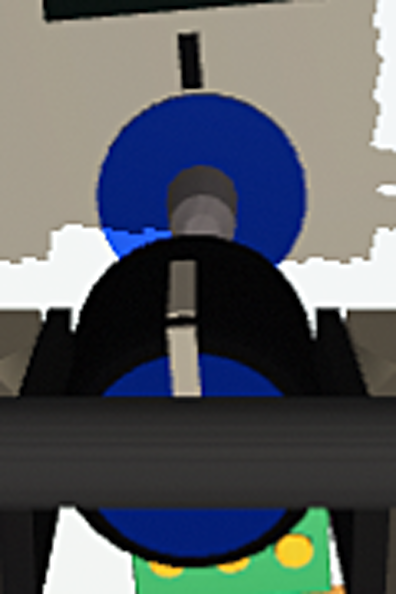

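Call:
move_arm:
  rows:
    - {"delta_pos": [0.1,-0.1,-1],"delta_rot": [0,0,0],"hand": 3.0}
    - {"delta_pos": [0,0,-1.5],"delta_rot": [0,0,0],"hand": 3.0}
    - {"delta_pos": [0,0,-1.5],"delta_rot": [0,0,0],"hand": 3.0}
    - {"delta_pos": [0,0,-1],"delta_rot": [0,0,0],"hand": 3.0}
    - {"delta_pos": [0,0,-0.6],"delta_rot": [0,0,0],"hand": 3.0}
    - {"delta_pos": [0,0,-0.4],"delta_rot": [0,0,0],"hand": 3.0}
    - {"delta_pos": [0,0,-0.3],"delta_rot": [0,0,0],"hand": 3.0}
    - {"delta_pos": [0,0,-0.3],"delta_rot": [0,0,0],"hand": 3.0}
    - {"delta_pos": [0,0,0],"delta_rot": [0,0,0],"hand": 3.0}
    - {"delta_pos": [0,0,0],"delta_rot": [0,0,0],"hand": 3.0}

```text
t: 7.35
eef_pos: [0.5679, -0.1858, 0.0962]
ee_rot: [3.141, -0.001, 0.203]
force: [-0.0, -0.8, -0.1]
width: 0.0339
```

Call:
move_arm:
  rows:
    - {"delta_pos": [0,0,-0.3],"delta_rot": [0,0,0],"hand": 3.0}
    - {"delta_pos": [0,0,-0.3],"delta_rot": [0,0,0],"hand": 3.0}
    - {"delta_pos": [0,0,-0.3],"delta_rot": [0,0,0],"hand": 3.0}
    - {"delta_pos": [0,0,-0.2],"delta_rot": [0,0,0],"hand": 3.0}
    - {"delta_pos": [0,0,-0.2],"delta_rot": [0,0,0],"hand": 3.0}
    - {"delta_pos": [0,0,-0.1],"delta_rot": [0,0,0],"hand": 3.0}
    - {"delta_pos": [0,0,-0.1],"delta_rot": [0,0,0],"hand": 3.0}
    - {"delta_pos": [0,0,0],"delta_rot": [0,0,0],"hand": 3.0}
    - {"delta_pos": [0,0,0],"delta_rot": [0,0,0],"hand": 3.0}
    - {"delta_pos": [0,0,0],"delta_rot": [0,0,0],"hand": 3.0}

```text
t: 8.35
eef_pos: [0.5674, -0.186, 0.0809]
ee_rot: [3.141, 0.001, 0.203]
force: [-3.5, -4.1, 3.8]
width: 0.0338
```

Call:
move_arm:
  rows:
    - {"delta_pos": [-0.05,-0.05,0],"delta_rot": [0,0,0],"hand": 3.0}
    - {"delta_pos": [0,0,-0.1],"delta_rot": [0,0,0],"hand": 3.0}
    - {"delta_pos": [0,0,0],"delta_rot": [0,0,0],"hand": 3.0}
    - {"delta_pos": [0,0,-0.1],"delta_rot": [0,0,0],"hand": 3.0}
    - {"delta_pos": [0,0,0],"delta_rot": [0,0,0],"hand": 3.0}
    - {"delta_pos": [0,0,-0.1],"delta_rot": [0,0,0],"hand": 3.0}
    - {"delta_pos": [0,0,0],"delta_rot": [0,0,0],"hand": 3.0}
    - {"delta_pos": [0,0,-0.1],"delta_rot": [0,0,0],"hand": 3.0}
    - {"delta_pos": [0,0,0],"delta_rot": [0,0,0],"hand": 3.0}
    - {"delta_pos": [0,0,0],"delta_rot": [0,0,0],"hand": 3.0}

```text
t: 9.35
eef_pos: [0.5673, -0.1863, 0.0779]
ee_rot: [3.141, -0.0, 0.203]
force: [-5.6, -0.7, 13.8]
width: 0.0341
```

Call:
move_arm:
  rows:
    - {"delta_pos": [-0.05,0,-0.1],"delta_rot": [0,0,0],"hand": 3.0}
    - {"delta_pos": [0,0,0],"delta_rot": [0,0,0],"hand": 3.0}
    - {"delta_pos": [0,0,-0.1],"delta_rot": [0,0,0],"hand": 3.0}
    - {"delta_pos": [0,0,0],"delta_rot": [0,0,0],"hand": 3.0}
    - {"delta_pos": [0,0,-0.1],"delta_rot": [0,0,0],"hand": 3.0}
    - {"delta_pos": [0,0,0],"delta_rot": [0,0,0],"hand": 3.0}
    - {"delta_pos": [0,0,0],"delta_rot": [0,0,0],"hand": 3.0}
    - {"delta_pos": [0,0,0],"delta_rot": [0,0,0],"hand": 3.0}
    - {"delta_pos": [0,0,0],"delta_rot": [0,0,0],"hand": 3.0}
    - {"delta_pos": [0,0,0],"delta_rot": [0,0,0],"hand": 3.0}

```text
t: 10.35
eef_pos: [0.5673, -0.1863, 0.0766]
ee_rot: [3.141, -0.002, 0.204]
force: [-9.0, 1.7, 26.1]
width: 0.0341
```

Call:
move_arm:
  rows:
    - {"delta_pos": [0,0,0.2],"delta_rot": [0,0,0],"hand": 3.0}
    - {"delta_pos": [0,0,0],"delta_rot": [0,0,0],"hand": 4.8}
    - {"delta_pos": [0,0,0],"delta_rot": [0,0,0],"hand": 4.8}
    - {"delta_pos": [0,0,0],"delta_rot": [0,0,0],"hand": 4.8}
    - {"delta_pos": [0,0,1],"delta_rot": [0,0,0],"hand": 4.8}
    - {"delta_pos": [0,0,2],"delta_rot": [0,0,0],"hand": 4.8}
    - {"delta_pos": [0,0,3],"delta_rot": [0,0,0],"hand": 4.8}
    - {"delta_pos": [0,0,3],"delta_rot": [0,0,0],"hand": 4.8}
    - {"delta_pos": [0,0,2],"delta_rot": [0,0,0],"hand": 4.8}
    - {"delta_pos": [0,0,0],"delta_rot": [0,0,0],"hand": 4.8}

```text
t: 11.35
eef_pos: [0.5687, -0.1865, 0.1899]
ee_rot: [3.14, -0.006, 0.203]
force: [0.2, 0.3, 0.1]
width: 0.0478
```

```bash
python3 look.py w5 .5678 -.185 60 .082;
```

```text
11.35 [ 0.56867777 -0.18646472  0.18991387] [179.88657674  -0.34069866  11.64943961] 0.047754841183720524 [0.1818903  0.32719709 0.08451581]
pred 314.6787202826858 208.19773390334979 crop origin 254 148 scale 5.333333333333333
```

View pics/w5.png

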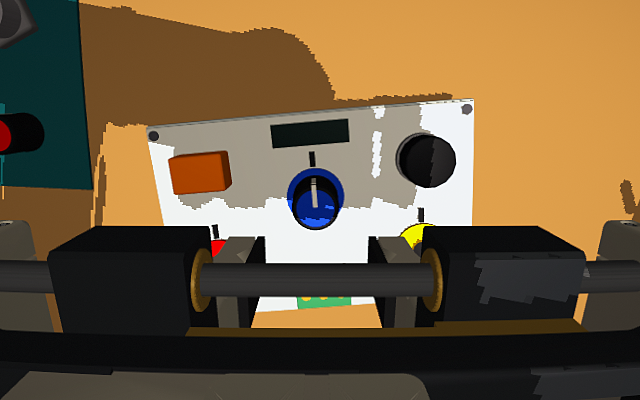

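View pics/w5c.png

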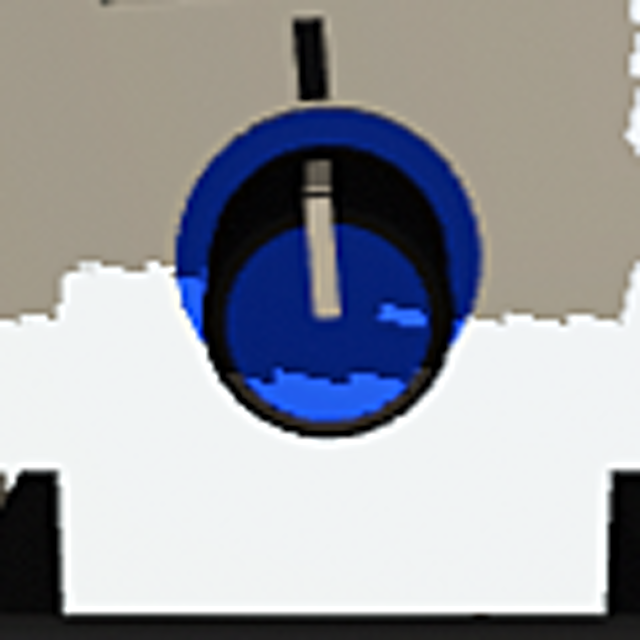

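Blue is home: its pointer at crop (318,165) lines up with the tick at (312,60). Next is red.

Call:
move_arm:
  rows:
    - {"delta_pos": [0,2,0],"delta_rot": [0,0,0],"hand": 5.0}
    - {"delta_pos": [-0.1,4,0],"delta_rot": [0,0,0],"hand": 5.0}
    - {"delta_pos": [-0.1,4,0],"delta_rot": [0,0,0],"hand": 5.0}
    - {"delta_pos": [-0.1,4,0],"delta_rot": [0,0,0],"hand": 5.0}
    - {"delta_pos": [-0.1,4,-1],"delta_rot": [0,0,0],"hand": 5.0}
    - {"delta_pos": [-0.1,4,-1],"delta_rot": [0,0,0],"hand": 5.0}
    - {"delta_pos": [-0.1,3,-1],"delta_rot": [0,0,0],"hand": 5.0}
    - {"delta_pos": [0,2.2,0],"delta_rot": [0,0,0],"hand": 5.0}
    - {"delta_pos": [0,0,0],"delta_rot": [0,0,0],"hand": 5.0}
    - {"delta_pos": [0,0,0],"delta_rot": [0,0,0],"hand": 5.0}

```text
t: 12.4
eef_pos: [0.5602, 0.086, 0.1551]
ee_rot: [3.141, 0.002, 0.204]
force: [-0.2, -0.6, 0.0]
width: 0.0497
```

```bash
python3 look.py w6 .5628 .0855 40;
```

```text
12.4 [0.56023324 0.08600612 0.15511712] [1.79984245e+02 8.60835472e-02 1.16801277e+01] 0.049699917315076586 [-0.16794323 -0.6499257   0.03520281]
pred 318.57830155250764 199.7203238010156 crop origin 278 159 scale 8.0
```

View pics/w6c.png

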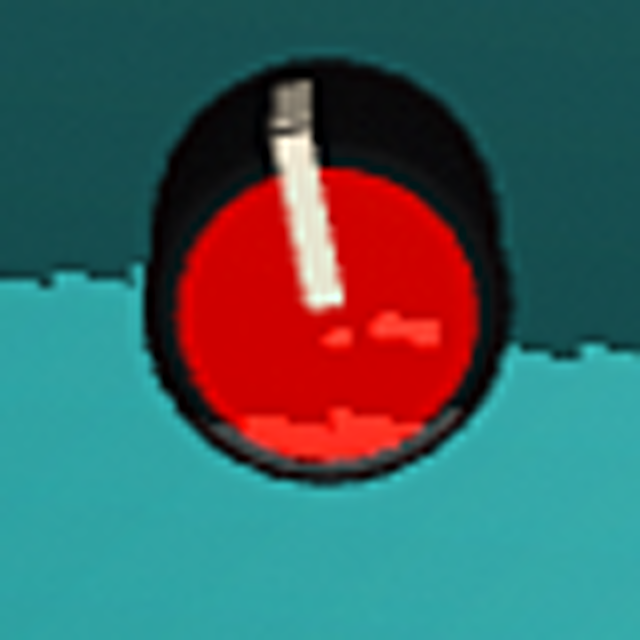

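```bash
python3 - <<'E'
from k import *
import pickle;s=pickle.load(open("w6.pkl","rb"))
print(knob(s,278+328/8,159+315/8,278+292/8,159+135/8))
print(knob(s,278+323/8,159+303/8,278+292/8,159+135/8))
print(get_state()['eef_pos'])
E
```

```text
(array([0.5638511 , 0.08540582, 0.038     ]), np.float64(22.738810737741865))
(array([0.56485997, 0.08607975, 0.038     ]), np.float64(21.895774408532873))
[0.56032673 0.0854243  0.1553161 ]
```

Call:
move_arm:
  rows:
    - {"delta_pos": [0.3,0,-2],"delta_rot": [0,0,0],"hand": 5.0}
    - {"delta_pos": [0,0,-2.5],"delta_rot": [0,0,0],"hand": 5.0}
    - {"delta_pos": [0,0,-2.5],"delta_rot": [0,0,0],"hand": 5.0}
    - {"delta_pos": [0,0,-2.5],"delta_rot": [0,0,0],"hand": 5.0}
    - {"delta_pos": [0,0,-1.5],"delta_rot": [0,0,0],"hand": 5.0}
    - {"delta_pos": [0,0,-1.2],"delta_rot": [0,0,0],"hand": 5.0}
    - {"delta_pos": [0,0,0],"delta_rot": [0,0,0],"hand": 5.0}
    - {"delta_pos": [0,0,0],"delta_rot": [0,0,0],"hand": 3.0}
    - {"delta_pos": [0,0,0],"delta_rot": [0,0,0],"hand": 3.0}
    - {"delta_pos": [0,0,0],"delta_rot": [0,0,0],"hand": 3.0}
  force: 20

```text
t: 13.45
eef_pos: [0.5644, 0.0859, 0.0349]
ee_rot: [-3.141, -0.002, 0.203]
force: [0.1, -1.5, 0.8]
width: 0.0342
```

Call:
move_arm:
  rows:
    - {"delta_pos": [0,0,0],"delta_rot": [0,0,0],"hand": 3.0}
    - {"delta_pos": [0,0,0],"delta_rot": [0,0,0],"hand": 3.0}
    - {"delta_pos": [0,0,1],"delta_rot": [0,0,0],"hand": 3.0}
    - {"delta_pos": [0,0,2.5],"delta_rot": [0,0,0],"hand": 3.0}
    - {"delta_pos": [0,0,2.5],"delta_rot": [0,0,0],"hand": 3.0}
    - {"delta_pos": [0,0,2.5],"delta_rot": [0,0,0],"hand": 3.0}
    - {"delta_pos": [0,0,2.5],"delta_rot": [0,0,0],"hand": 3.0}
    - {"delta_pos": [0,0,2],"delta_rot": [0,0,0],"hand": 3.0}
    - {"delta_pos": [0,0,0],"delta_rot": [0,0,0],"hand": 3.0}
    - {"delta_pos": [0,0,0],"delta_rot": [0,0,0],"hand": 3.0}
  force: 50

```text
t: 14.45
eef_pos: [0.5636, 0.0859, 0.1646]
ee_rot: [-3.141, -0.001, 0.203]
force: [-0.1, 0.7, -0.2]
width: 0.0336
```

Call:
move_arm:
  rows:
    - {"delta_pos": [-0.6,-1.5,0],"delta_rot": [0,0,-1],"hand": 3.0}
    - {"delta_pos": [-1,-3,0],"delta_rot": [0,0,-1],"hand": 3.0}
    - {"delta_pos": [-1.2,-3.5,0],"delta_rot": [0,0,-1],"hand": 3.0}
    - {"delta_pos": [-1.2,-3.5,0],"delta_rot": [0,0,-1],"hand": 3.0}
    - {"delta_pos": [-1.2,-3.5,0],"delta_rot": [0,0,-1],"hand": 3.0}
    - {"delta_pos": [-1,-3,0],"delta_rot": [0,0,-1],"hand": 3.0}
    - {"delta_pos": [-0.8,-2.5,0],"delta_rot": [0,0,0],"hand": 3.0}
    - {"delta_pos": [0,0,0],"delta_rot": [0,0,0],"hand": 3.0}
    - {"delta_pos": [0,0,0],"delta_rot": [0,0,0],"hand": 3.0}
    - {"delta_pos": [0,0,0],"delta_rot": [0,0,0],"hand": 3.0}

```text
t: 15.45
eef_pos: [0.4934, -0.1192, 0.1634]
ee_rot: [-3.142, 0.001, 0.098]
force: [-0.6, 1.0, 0.1]
width: 0.0334
```

```bash
python3 look.py w7 .493 -.119 60 .048; python3 - <<'E'
from h import *
import pickle
im=cv2.imread("pics/w7.png");crop(im,258,133,378,313,4,"w7d.png")
s=pickle.load(open("w7.pkl","rb"));C=cam("wrist",s)
a=np.linspace(0,6.28,200)
p=w2pix(C,[[.493+.023*np.cos(x),-.119+.023*np.sin(x),.048] for x in a]);print(p.min(0),p.max(0))
print(get_state()['eef_pos'])
E
```

```text
15.45 [ 0.49338164 -0.11921178  0.16340927] [-1.79997098e+02  5.07936353e-02  5.59441581e+00] 0.033441868657407996 [-0.60000701  1.04819371  0.09685955]
pred 316.9416078173541 204.00231546050557 crop origin 256 144 scale 5.333333333333333
[285.21880432 172.69692262] [348.66181342 233.92812898]
[ 0.49359364 -0.11893034  0.16351482]
```

View pics/w7d.png

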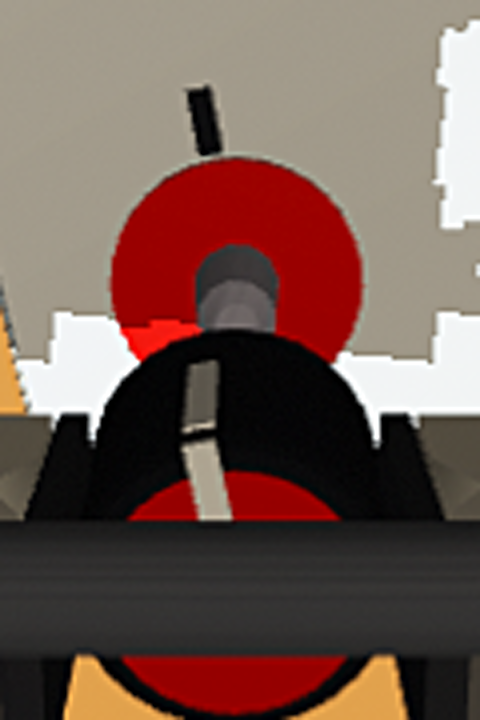

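Call:
move_arm:
  rows:
    - {"delta_pos": [0,0,-1.2],"delta_rot": [0,0,0],"hand": 3.0}
    - {"delta_pos": [0,0,-2],"delta_rot": [0,0,0],"hand": 3.0}
    - {"delta_pos": [0,0,-1.5],"delta_rot": [0,0,0],"hand": 3.0}
    - {"delta_pos": [0,0,-1],"delta_rot": [0,0,0],"hand": 3.0}
    - {"delta_pos": [0,0,-0.5],"delta_rot": [0,0,0],"hand": 3.0}
    - {"delta_pos": [0,0,-0.5],"delta_rot": [0,0,0],"hand": 3.0}
    - {"delta_pos": [0,0,-0.3],"delta_rot": [0,0,0],"hand": 3.0}
    - {"delta_pos": [0,0,-0.3],"delta_rot": [0,0,0],"hand": 3.0}
    - {"delta_pos": [0,0,-0.3],"delta_rot": [0,0,0],"hand": 3.0}
    - {"delta_pos": [0,0,0],"delta_rot": [0,0,0],"hand": 3.0}

```text
t: 16.5
eef_pos: [0.4937, -0.1193, 0.0877]
ee_rot: [3.142, -0.0, 0.098]
force: [0.3, 0.0, 0.1]
width: 0.0334
```

Call:
move_arm:
  rows:
    - {"delta_pos": [0,0,-0.2],"delta_rot": [0,0,0],"hand": 3.0}
    - {"delta_pos": [0,0,-0.2],"delta_rot": [0,0,0],"hand": 3.0}
    - {"delta_pos": [0,0,-0.1],"delta_rot": [0,0,0],"hand": 3.0}
    - {"delta_pos": [0,0,-0.1],"delta_rot": [0,0,0],"hand": 3.0}
    - {"delta_pos": [0,0,-0.1],"delta_rot": [0,0,0],"hand": 3.0}
    - {"delta_pos": [0,0,-0.1],"delta_rot": [0,0,0],"hand": 3.0}
    - {"delta_pos": [0,0,0],"delta_rot": [0,0,0],"hand": 3.0}
    - {"delta_pos": [0,0,0],"delta_rot": [0,0,0],"hand": 3.0}
    - {"delta_pos": [0,0,0],"delta_rot": [0,0,0],"hand": 3.0}
    - {"delta_pos": [0,0,0],"delta_rot": [0,0,0],"hand": 3.0}

```text
t: 17.5
eef_pos: [0.4936, -0.1195, 0.0804]
ee_rot: [3.141, 0.0, 0.098]
force: [-4.8, -1.2, 10.1]
width: 0.0333
```

Call:
move_arm:
  rows:
    - {"delta_pos": [-0.03,0,-0.1],"delta_rot": [0,0,0],"hand": 3.0}
    - {"delta_pos": [0,0,0],"delta_rot": [0,0,0],"hand": 3.0}
    - {"delta_pos": [0,0,-0.1],"delta_rot": [0,0,0],"hand": 3.0}
    - {"delta_pos": [0,0,0],"delta_rot": [0,0,0],"hand": 3.0}
    - {"delta_pos": [0,0,-0.1],"delta_rot": [0,0,0],"hand": 3.0}
    - {"delta_pos": [0,0,0],"delta_rot": [0,0,0],"hand": 3.0}
    - {"delta_pos": [0,0,0],"delta_rot": [0,0,0],"hand": 3.0}
    - {"delta_pos": [0,0,0],"delta_rot": [0,0,0],"hand": 3.0}
    - {"delta_pos": [0,0,0],"delta_rot": [0,0,0],"hand": 3.0}
    - {"delta_pos": [0,0,0],"delta_rot": [0,0,0],"hand": 3.0}

```text
t: 18.5
eef_pos: [0.4936, -0.1196, 0.0787]
ee_rot: [3.141, -0.001, 0.099]
force: [-7.5, 1.5, 23.5]
width: 0.0338
```

Call:
move_arm:
  rows:
    - {"delta_pos": [0,0,-0.1],"delta_rot": [0,0,0],"hand": 3.0}
    - {"delta_pos": [0,0,0],"delta_rot": [0,0,0],"hand": 3.0}
    - {"delta_pos": [0,0,0],"delta_rot": [0,0,0],"hand": 3.0}
    - {"delta_pos": [0,0,0],"delta_rot": [0,0,0],"hand": 3.0}
    - {"delta_pos": [0,0,0],"delta_rot": [0,0,0],"hand": 3.0}
    - {"delta_pos": [0,0,0],"delta_rot": [0,0,0],"hand": 3.0}
    - {"delta_pos": [0,0,0],"delta_rot": [0,0,0],"hand": 3.0}
    - {"delta_pos": [0,0,0],"delta_rot": [0,0,0],"hand": 3.0}
    - {"delta_pos": [0,0,0],"delta_rot": [0,0,0],"hand": 3.0}
    - {"delta_pos": [0,0,0],"delta_rot": [0,0,0],"hand": 3.0}

```text
t: 19.5
eef_pos: [0.4936, -0.1196, 0.0786]
ee_rot: [3.141, -0.001, 0.099]
force: [-12.6, 2.9, 33.1]
width: 0.0335
```

Stiff now, with no further travel: it's home. I'll unload, release and look.

Call:
move_arm:
  rows:
    - {"delta_pos": [0.05,0,0.3],"delta_rot": [0,0,0],"hand": 3.0}
    - {"delta_pos": [0,0,0],"delta_rot": [0,0,0],"hand": 4.8}
    - {"delta_pos": [0,0,0],"delta_rot": [0,0,0],"hand": 4.8}
    - {"delta_pos": [0,0,0],"delta_rot": [0,0,0],"hand": 4.8}
    - {"delta_pos": [0,0,1],"delta_rot": [0,0,0],"hand": 4.8}
    - {"delta_pos": [0,0,2],"delta_rot": [0,0,0],"hand": 4.8}
    - {"delta_pos": [0,0,3],"delta_rot": [0,0,0],"hand": 4.8}
    - {"delta_pos": [0,0,3],"delta_rot": [0,0,0],"hand": 4.8}
    - {"delta_pos": [0,0,2],"delta_rot": [0,0,0],"hand": 4.8}
    - {"delta_pos": [0,0,0],"delta_rot": [0,0,0],"hand": 4.8}

```text
t: 20.5
eef_pos: [0.4959, -0.1192, 0.1927]
ee_rot: [3.141, -0.006, 0.099]
force: [0.3, 0.1, 0.5]
width: 0.0479
```

```bash
python3 look.py w8 .4935 -.119 60 .082;
```

```text
20.5 [ 0.4959     -0.11921041  0.19271884] [179.97152054  -0.36317307   5.65188004] 0.04785489135778068 [0.27910697 0.05834092 0.50673658]
pred 316.5932201183172 209.5311145076342 crop origin 256 149 scale 5.333333333333333
```

View pics/w8.png

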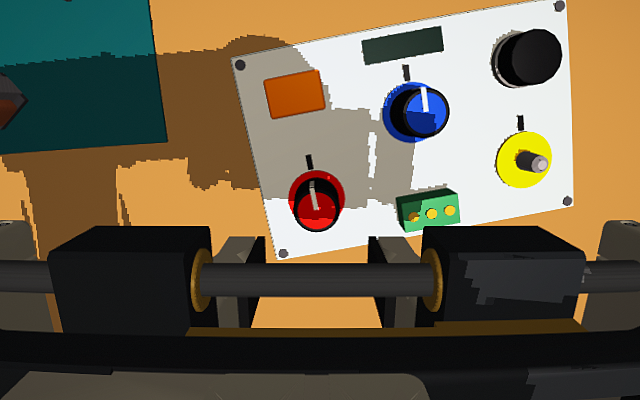

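Red is home and aligned: its pointer at (313,195) lies along the tick at (310,162). Now yellow.

Call:
move_arm:
  rows:
    - {"delta_pos": [0.8,2,0],"delta_rot": [0,0,0],"hand": 5.0}
    - {"delta_pos": [1.8,3.7,0],"delta_rot": [0,0,0],"hand": 5.0}
    - {"delta_pos": [1.8,3.7,0],"delta_rot": [0,0,0],"hand": 5.0}
    - {"delta_pos": [1.8,3.7,0],"delta_rot": [0,0,0],"hand": 5.0}
    - {"delta_pos": [1.8,3.7,0],"delta_rot": [0,0,0],"hand": 5.0}
    - {"delta_pos": [1.8,3.7,-1],"delta_rot": [0,0,0],"hand": 5.0}
    - {"delta_pos": [1.8,3.7,-1],"delta_rot": [0,0,0],"hand": 5.0}
    - {"delta_pos": [1.6,3.7,-1],"delta_rot": [0,0,0],"hand": 5.0}
    - {"delta_pos": [1.2,2.8,0],"delta_rot": [0,0,0],"hand": 5.0}
    - {"delta_pos": [0,0,0],"delta_rot": [0,0,0],"hand": 5.0}

```text
t: 21.55
eef_pos: [0.6385, 0.1909, 0.1566]
ee_rot: [3.141, 0.002, 0.101]
force: [0.5, -0.0, -0.0]
width: 0.0505
```

Call:
move_arm:
  rows:
    - {"delta_pos": [0,0,0],"delta_rot": [0,0,0],"hand": 5.0}
    - {"delta_pos": [0,0,0],"delta_rot": [0,0,0],"hand": 5.0}
    - {"delta_pos": [0,0,0],"delta_rot": [0,0,0],"hand": 5.0}
    - {"delta_pos": [0,0,0],"delta_rot": [0,0,0],"hand": 5.0}
    - {"delta_pos": [0,0,0],"delta_rot": [0,0,0],"hand": 5.0}
    - {"delta_pos": [0,0,0],"delta_rot": [0,0,0],"hand": 5.0}
    - {"delta_pos": [0,0,0],"delta_rot": [0,0,0],"hand": 5.0}
    - {"delta_pos": [0,0,0],"delta_rot": [0,0,0],"hand": 5.0}
    - {"delta_pos": [0,0,0],"delta_rot": [0,0,0],"hand": 5.0}
    - {"delta_pos": [0,0,0],"delta_rot": [0,0,0],"hand": 5.0}

```text
t: 22.55
eef_pos: [0.6379, 0.1878, 0.1588]
ee_rot: [-3.142, -0.0, 0.098]
force: [0.2, 0.3, 0.2]
width: 0.05
```

```bash
python3 look.py w9 .6432 .189 40;
```

```text
22.55 [0.63791319 0.1877736  0.15884494] [-1.79998820e+02 -8.10573927e-05  5.61641552e+00] 0.05001218311013639 [0.23273328 0.30956053 0.18933724]
pred 316.3033084512671 194.66852002053145 crop origin 276 154 scale 8.0
```

View pics/w9c.png

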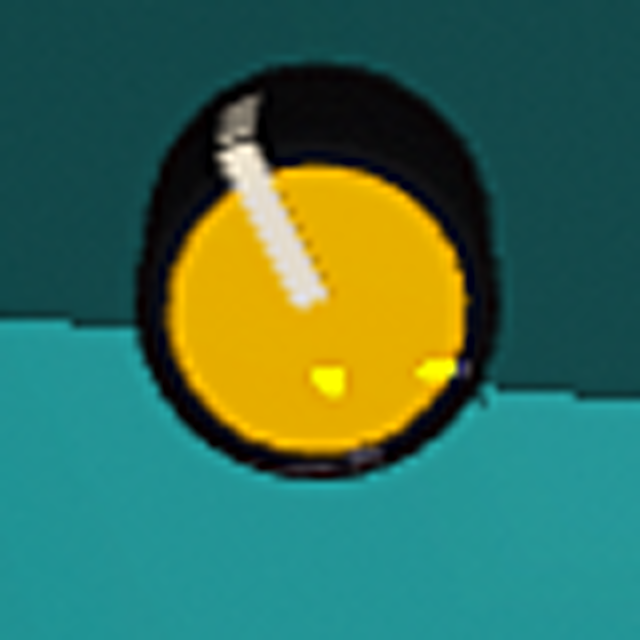

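View pics/w9.png

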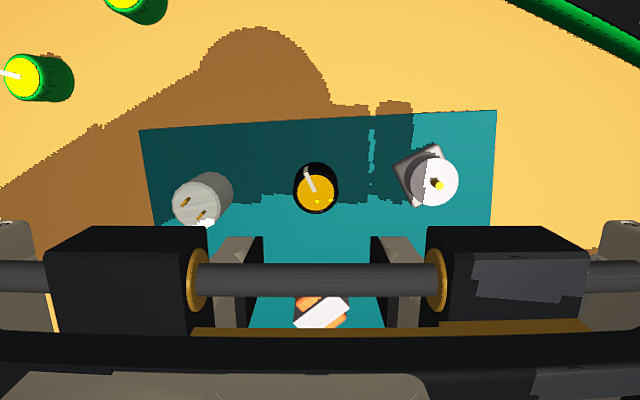

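This yellow-topped knob at (315,190) has a black body and stands on the mat, so it is the right one. The green ones at (137,8) and (38,77) stay put.

```bash
python3 - <<'E'
from k import *
import pickle;s=pickle.load(open("w9.pkl","rb"))
print(knob(s,276+317/8,154+311/8,276+238/8,154+153/8))
print(knob(s,276+313/8,154+300/8,276+238/8,154+153/8))
print(get_state()['eef_pos'])
E
```

```text
(array([0.64450085, 0.18962841, 0.038     ]), np.float64(31.522887944689938))
(array([0.64549733, 0.19009446, 0.038     ]), np.float64(31.987334266434996))
[0.63789281 0.18776108 0.15878203]
```

Call:
move_arm:
  rows:
    - {"delta_pos": [0.6,0.2,-2],"delta_rot": [0,0,0],"hand": 5.0}
    - {"delta_pos": [0,0,-2.5],"delta_rot": [0,0,0],"hand": 5.0}
    - {"delta_pos": [0,0,-2.5],"delta_rot": [0,0,0],"hand": 5.0}
    - {"delta_pos": [0,0,-2.5],"delta_rot": [0,0,0],"hand": 5.0}
    - {"delta_pos": [0,0,-1.6],"delta_rot": [0,0,0],"hand": 5.0}
    - {"delta_pos": [0,0,-1.4],"delta_rot": [0,0,0],"hand": 5.0}
    - {"delta_pos": [0,0,0],"delta_rot": [0,0,0],"hand": 5.0}
    - {"delta_pos": [0,0,0],"delta_rot": [0,0,0],"hand": 5.0}
    - {"delta_pos": [0,0,0],"delta_rot": [0,0,0],"hand": 3.0}
    - {"delta_pos": [0,0,0],"delta_rot": [0,0,0],"hand": 3.0}
  force: 20

```text
t: 23.6
eef_pos: [0.6445, 0.1901, 0.0351]
ee_rot: [-3.141, -0.002, 0.098]
force: [0.2, -0.0, -0.1]
width: 0.039
```

Call:
move_arm:
  rows:
    - {"delta_pos": [0,0,0],"delta_rot": [0,0,0],"hand": 3.0}
    - {"delta_pos": [0,0,0],"delta_rot": [0,0,0],"hand": 3.0}
    - {"delta_pos": [0,0,0],"delta_rot": [0,0,0],"hand": 3.0}
    - {"delta_pos": [0,0,1],"delta_rot": [0,0,0],"hand": 3.0}
    - {"delta_pos": [0,0,2.5],"delta_rot": [0,0,0],"hand": 3.0}
    - {"delta_pos": [0,0,2.5],"delta_rot": [0,0,0],"hand": 3.0}
    - {"delta_pos": [0,0,2.5],"delta_rot": [0,0,0],"hand": 3.0}
    - {"delta_pos": [0,0,2.5],"delta_rot": [0,0,0],"hand": 3.0}
    - {"delta_pos": [0,0,2],"delta_rot": [0,0,0],"hand": 3.0}
    - {"delta_pos": [0,0,0],"delta_rot": [0,0,0],"hand": 3.0}
  force: 50

```text
t: 24.6
eef_pos: [0.6455, 0.1904, 0.1681]
ee_rot: [-3.14, -0.006, 0.098]
force: [-0.0, 0.3, -0.3]
width: 0.0331
```

Call:
move_arm:
  rows:
    - {"delta_pos": [-0.4,-2,0],"delta_rot": [0,0,-1.4],"hand": 3.0}
    - {"delta_pos": [-0.8,-4,0],"delta_rot": [0,0,-1.4],"hand": 3.0}
    - {"delta_pos": [-0.9,-4,0],"delta_rot": [0,0,-1.4],"hand": 3.0}
    - {"delta_pos": [-0.9,-4,0],"delta_rot": [0,0,-1.4],"hand": 3.0}
    - {"delta_pos": [-0.9,-4,0],"delta_rot": [0,0,-1.4],"hand": 3.0}
    - {"delta_pos": [-0.9,-4,0],"delta_rot": [0,0,-1.4],"hand": 3.0}
    - {"delta_pos": [-0.9,-4,0],"delta_rot": [0,0,-1.4],"hand": 3.0}
    - {"delta_pos": [-0.9,-4,0],"delta_rot": [0,0,-1.4],"hand": 3.0}
    - {"delta_pos": [-0.9,-4,0],"delta_rot": [0,0,-1.4],"hand": 3.0}
    - {"delta_pos": [-0.9,-4,0],"delta_rot": [0,0,-1.4],"hand": 3.0}

```text
t: 25.6
eef_pos: [0.5582, -0.1922, 0.1633]
ee_rot: [-3.142, 0.001, -0.148]
force: [0.9, 0.4, -0.2]
width: 0.033
```

Call:
move_arm:
  rows:
    - {"delta_pos": [-0.8,-4,0],"delta_rot": [0,0,-1.4],"hand": 3.0}
    - {"delta_pos": [-0.7,-3.2,0],"delta_rot": [0,0,0],"hand": 3.0}
    - {"delta_pos": [-0.5,-2,0],"delta_rot": [0,0,0],"hand": 3.0}
    - {"delta_pos": [0,0,0],"delta_rot": [0,0,0],"hand": 3.0}
    - {"delta_pos": [0,0,0],"delta_rot": [0,0,0],"hand": 3.0}
    - {"delta_pos": [0,0,0],"delta_rot": [0,0,0],"hand": 3.0}
    - {"delta_pos": [0,0,0],"delta_rot": [0,0,0],"hand": 3.0}
    - {"delta_pos": [0,0,0],"delta_rot": [0,0,0],"hand": 3.0}
    - {"delta_pos": [0,0,0],"delta_rot": [0,0,0],"hand": 3.0}
    - {"delta_pos": [0,0,0],"delta_rot": [0,0,0],"hand": 3.0}

```text
t: 26.6
eef_pos: [0.5401, -0.2819, 0.1639]
ee_rot: [3.142, -0.0, -0.17]
force: [-0.7, 0.4, -0.4]
width: 0.0333
```

```bash
python3 look.py w10 .5412 -.282 60 .048; python3 - <<'E'
from h import *
import pickle
im=cv2.imread("pics/w10.png");crop(im,258,133,378,313,4,"w10d.png")
s=pickle.load(open("w10.pkl","rb"));C=cam("wrist",s)
a=np.linspace(0,6.28,200)
p=w2pix(C,[[.5412+.023*np.cos(x),-.282+.023*np.sin(x),.048] for x in a]);print(p.min(0),p.max(0))
print(get_state()['eef_pos'])
E
```

```text
26.6 [ 0.54006474 -0.28193295  0.16391657] [ 1.79997693e+02 -3.89474211e-03 -9.75175808e+00] 0.03326974126555319 [-0.67057867  0.38340955 -0.36810037]
pred 317.14951179888715 201.69632531369476 crop origin 257 141 scale 5.333333333333333
[285.4388259  170.34745927] [348.85847031 231.67814148]
[ 0.54002953 -0.28199697  0.16388234]
```

View pics/w10d.png

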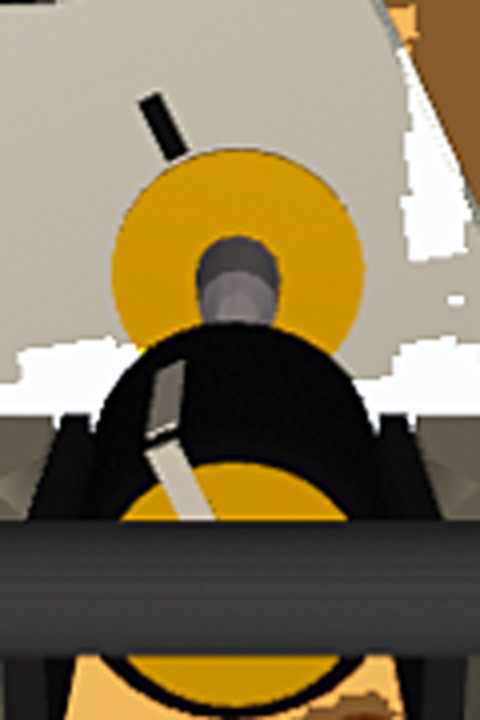

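Call:
move_arm:
  rows:
    - {"delta_pos": [0.15,0,-1.2],"delta_rot": [0,0,0],"hand": 3.0}
    - {"delta_pos": [0,0,-2],"delta_rot": [0,0,0],"hand": 3.0}
    - {"delta_pos": [0,0,-1.5],"delta_rot": [0,0,0],"hand": 3.0}
    - {"delta_pos": [0,0,-1],"delta_rot": [0,0,0],"hand": 3.0}
    - {"delta_pos": [0,0,-0.5],"delta_rot": [0,0,0],"hand": 3.0}
    - {"delta_pos": [0,0,-0.5],"delta_rot": [0,0,0],"hand": 3.0}
    - {"delta_pos": [0,0,-0.3],"delta_rot": [0,0,0],"hand": 3.0}
    - {"delta_pos": [0,0,-0.3],"delta_rot": [0,0,0],"hand": 3.0}
    - {"delta_pos": [0,0,-0.3],"delta_rot": [0,0,0],"hand": 3.0}
    - {"delta_pos": [0,0,0],"delta_rot": [0,0,0],"hand": 3.0}

```text
t: 27.65
eef_pos: [0.5411, -0.2823, 0.0876]
ee_rot: [-3.142, 0.0, -0.171]
force: [-1.8, -0.4, -2.3]
width: 0.0334
```

Call:
move_arm:
  rows:
    - {"delta_pos": [0,0,-0.2],"delta_rot": [0,0,0],"hand": 3.0}
    - {"delta_pos": [0,0,-0.2],"delta_rot": [0,0,0],"hand": 3.0}
    - {"delta_pos": [0,0,-0.1],"delta_rot": [0,0,0],"hand": 3.0}
    - {"delta_pos": [0,0,-0.1],"delta_rot": [0,0,0],"hand": 3.0}
    - {"delta_pos": [0,0,-0.1],"delta_rot": [0,0,0],"hand": 3.0}
    - {"delta_pos": [0,0,-0.1],"delta_rot": [0,0,0],"hand": 3.0}
    - {"delta_pos": [0,0,0],"delta_rot": [0,0,0],"hand": 3.0}
    - {"delta_pos": [0,0,0],"delta_rot": [0,0,0],"hand": 3.0}
    - {"delta_pos": [0,0,0],"delta_rot": [0,0,0],"hand": 3.0}
    - {"delta_pos": [0,0,0],"delta_rot": [0,0,0],"hand": 3.0}

```text
t: 28.65
eef_pos: [0.5408, -0.2826, 0.0806]
ee_rot: [3.141, 0.001, -0.171]
force: [-6.8, 0.5, 8.9]
width: 0.0331
```

Call:
move_arm:
  rows:
    - {"delta_pos": [-0.05,0,-0.1],"delta_rot": [0,0,0],"hand": 3.0}
    - {"delta_pos": [0,0,0],"delta_rot": [0,0,0],"hand": 3.0}
    - {"delta_pos": [0,0,-0.1],"delta_rot": [0,0,0],"hand": 3.0}
    - {"delta_pos": [0,0,0],"delta_rot": [0,0,0],"hand": 3.0}
    - {"delta_pos": [0,0,-0.1],"delta_rot": [0,0,0],"hand": 3.0}
    - {"delta_pos": [0,0,0],"delta_rot": [0,0,0],"hand": 3.0}
    - {"delta_pos": [0,0,0],"delta_rot": [0,0,0],"hand": 3.0}
    - {"delta_pos": [0,0,0],"delta_rot": [0,0,0],"hand": 3.0}
    - {"delta_pos": [0,0,0],"delta_rot": [0,0,0],"hand": 3.0}
    - {"delta_pos": [0,0,0],"delta_rot": [0,0,0],"hand": 3.0}

```text
t: 29.65
eef_pos: [0.5409, -0.2826, 0.0789]
ee_rot: [3.141, -0.001, -0.17]
force: [-7.5, 2.4, 18.4]
width: 0.033
```

Call:
move_arm:
  rows:
    - {"delta_pos": [0,0,-0.1],"delta_rot": [0,0,0],"hand": 3.0}
    - {"delta_pos": [0,0,0],"delta_rot": [0,0,0],"hand": 3.0}
    - {"delta_pos": [0,0,0],"delta_rot": [0,0,0],"hand": 3.0}
    - {"delta_pos": [0,0,0],"delta_rot": [0,0,0],"hand": 3.0}
    - {"delta_pos": [0,0,0],"delta_rot": [0,0,0],"hand": 3.0}
    - {"delta_pos": [0,0,0],"delta_rot": [0,0,0],"hand": 3.0}
    - {"delta_pos": [0,0,0],"delta_rot": [0,0,0],"hand": 3.0}
    - {"delta_pos": [0,0,0],"delta_rot": [0,0,0],"hand": 3.0}
    - {"delta_pos": [0,0,0],"delta_rot": [0,0,0],"hand": 3.0}
    - {"delta_pos": [0,0,0],"delta_rot": [0,0,0],"hand": 3.0}

```text
t: 30.65
eef_pos: [0.5409, -0.2826, 0.0788]
ee_rot: [3.141, -0.001, -0.17]
force: [-11.4, 4.2, 26.0]
width: 0.0331
```

Call:
move_arm:
  rows:
    - {"delta_pos": [0,0,-0.1],"delta_rot": [0,0,0],"hand": 3.0}
    - {"delta_pos": [0,0,0],"delta_rot": [0,0,0],"hand": 3.0}
    - {"delta_pos": [0,0,0],"delta_rot": [0,0,0],"hand": 3.0}
    - {"delta_pos": [0,0,0],"delta_rot": [0,0,0],"hand": 3.0}
    - {"delta_pos": [0,0,0],"delta_rot": [0,0,0],"hand": 3.0}
    - {"delta_pos": [0,0,0],"delta_rot": [0,0,0],"hand": 3.0}
    - {"delta_pos": [0,0,0],"delta_rot": [0,0,0],"hand": 3.0}
    - {"delta_pos": [0,0,0],"delta_rot": [0,0,0],"hand": 3.0}
    - {"delta_pos": [0,0,0],"delta_rot": [0,0,0],"hand": 3.0}
    - {"delta_pos": [0,0,0],"delta_rot": [0,0,0],"hand": 3.0}

```text
t: 31.65
eef_pos: [0.5409, -0.2827, 0.0787]
ee_rot: [3.14, -0.002, -0.17]
force: [-12.6, 6.2, 32.3]
width: 0.0328
```

Call:
move_arm:
  rows:
    - {"delta_pos": [0.05,0,0.4],"delta_rot": [0,0,0],"hand": 3.0}
    - {"delta_pos": [0,0,0],"delta_rot": [0,0,0],"hand": 4.8}
    - {"delta_pos": [0,0,0],"delta_rot": [0,0,0],"hand": 4.8}
    - {"delta_pos": [0,0,0],"delta_rot": [0,0,0],"hand": 4.8}
    - {"delta_pos": [0,0,1],"delta_rot": [0,0,0],"hand": 4.8}
    - {"delta_pos": [0,0,2],"delta_rot": [0,0,0],"hand": 4.8}
    - {"delta_pos": [0,0,3],"delta_rot": [0,0,0],"hand": 4.8}
    - {"delta_pos": [0,0,3],"delta_rot": [0,0,0],"hand": 4.8}
    - {"delta_pos": [0,0,2],"delta_rot": [0,0,0],"hand": 4.8}
    - {"delta_pos": [0,0,0],"delta_rot": [0,0,0],"hand": 4.8}

```text
t: 32.65
eef_pos: [0.5434, -0.2829, 0.1933]
ee_rot: [3.141, -0.007, -0.17]
force: [0.1, -0.2, 0.4]
width: 0.0481
```

```bash
python3 look.py w11 .541 -.282 60 .082; python3 - <<'E'
from h import *
s=grab_frame("scene");cv2.imwrite("pics/scene2.png",s);crop(s,185,115,310,205,6,"s2.png")
E
```

```text
32.65 [ 0.5434494  -0.28288525  0.19328994] [179.94711895  -0.38984508  -9.74684111] 0.048052005993970075 [ 0.10775936 -0.20935473  0.40558229]
pred 316.5622312437923 209.35904943243796 crop origin 256 149 scale 5.333333333333333
```

View pics/w11.png

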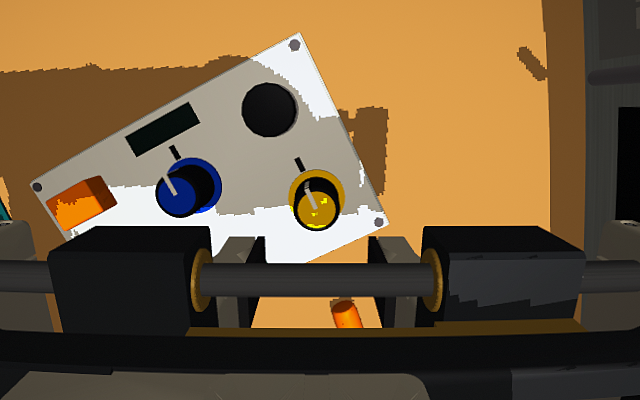

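View pics/s2.png

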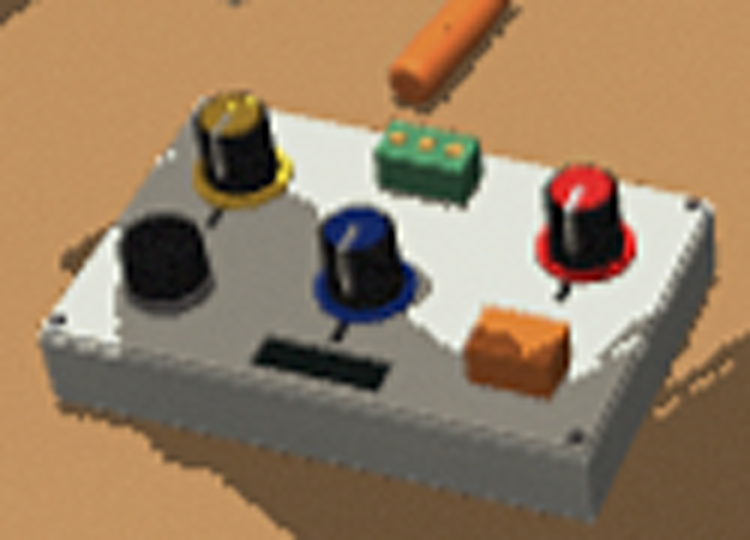

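All three look seated. A numeric height check in the scene view, comparing home with 3 mm short:

```bash
python3 - <<'E'
from m import *
s=cv2.imread("pics/scene2.png");Cs=cam("scene")
for col,box,k in(('red',(272,135,292,153),(.493,-.1185)),('blue',(233,145,255,158),(.568,-.185)),('yellow',(215,128,232,139),(.541,-.281))):
    b,n=blob(s,col,box);print(col,b,n,w2pix(Cs,[[*k,.082],[*k,.085]]).round(1).tolist())
x=get_state();print(x['t'],x['force'])
E
```

```text
red [281.46601942 146.01618123] 57 [[281.3, 146.5], [281.2, 145.6]]
blue [243.66666667 152.58943089] 43 [[243.8, 153.1], [243.6, 152.2]]
yellow [226.5 131.5] 4 [[223.0, 134.4], [222.8, 133.6]]
32.75 [-0.07479825 -0.01250023 -0.70441053]
```

```bash
python3 -c "
from station import *
print(job_done())"
```

```text
the job is handed in; nothing more can be done
None
```

The blue, red and yellow knobs are each pressed onto the spindle of their own colour, pointers along the ticks, and released. I handed the job in at about 33 s; the station gives no verdict.

- **Pressed home:** The last push was 26 N on blue, 33 N on red and 32 N on yellow. Red and yellow gave no further travel under extra load. Blue got no extra push, but the tool's rise from the mat to the seat was 43.8 mm against the expected 44.
- **Final pictures:** The wrist and scene views show all three upright on their collars with the gripper clear. I touched no other part or tool. The last wrist and scene crops showed the panel, not the whole mat.
- **Weak check:** The height check in the scene picture could not settle it. Red and blue read halfway between home and 3 mm short, the same for both, at about 1 pixel per 3 mm. Yellow's colour detection failed there (4 pixels found). For the seating I relied on the contact force and tool height instead.

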